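# Clamp the shutter: set the nut, flip the cam lever

## Robot

A 6-joint arm with a two-finger parallel gripper is mounted at the origin on the work surface. World frame = base frame: x ahead of the robot, y to its left, z up, the work surface at z = 0. Lengths are in m, angles in rad, forces in N, time in s.
With the tool pointing down it reaches from about 0.375 to 0.9 m from the base axis. Payload 3.1 kg.
Tool frame: the origin (TCP) lies midway between the tips of the shut fingers; the grasp point (between the pads) lies 19 mm behind it; z points along the fingers, y is the line along which they close (so a half turn about z gives the same grasp; the last joint's range is limited). The gripper opens to 85 mm and grips with 20 to 120 N. Pads are 22 mm wide; open, the fingers measure 114 mm over their backs; the gripper's body (76 mm by 85 mm) begins 54 mm behind the grasp point. The pads swing forward as they close: fully open they stand 13 mm farther back than shut.
Start: joints at [-1.284, 0.527, 1.433, -0, 1.181, -0.178], TCP at [0.281, -0.558, 0.231] pointing down, gripper open.
Joint ranges: [-3.08, 3.08], [-0.75, 2.2], [0.22, 2.44], [-1.43, 4.57], [0, 2.65], [-2.85, 2.85]. Speed limits (rad/s): [2.79, 2.79, 3.14, 3.14, 3.14, 3.14].

## Interface

Orientations are given as a unit quaternion [x, y, z, w].
In Python, from station import manip gives the robot as it stands. The module is installed in compiled form; this text tells all that it offers.
- The arm moves only by the tool apply_moves, never from a script. Its arguments are lists of equal length, an entry for each row: "claw": the gripper's target within -1 to 1 (fully open at 1, half-way at 0, shut at -1); "travel": the shift along the tool's x, y, z scaled (see below), a list of three; "turn": the turn, a rotation vector about the tool's x, y, z scaled (see below), a list of three. In form: {"claw": [claw, ...], "travel": [[dx, dy, dz], ...], "turn": [[rx, ry, rz], ...]}. A call has 1 to 5 rows; each row is the pose to reach, as a shift and turn from the pose commanded when the call began, along the tool's axes at that moment, turning the shorter way round; what a row does not reach only later rows make up. The controller multiplies each number of a shift by 800 mm and each number of a turn by 180 degrees. A row lasts 1/12 s, in which the tool goes at most 41.7 mm and 7.16 degrees, less where a joint would pass 70% of its speed; a pose out of reach is approached as far as the arm can. A call with a number of a shift or a turn outside -1 to 1 is refused whole. A call with a gripper value outside its range is refused whole. The fingers move at their own pace and stop on an object; "newtons" is the grip in N (left out, the last holds). Time passes only in rows, so rows that repeat a pose let the fingers close. It gives the time, the measured TCP pose, the force, the opening and the grip force at its end, in the units of the state.
- manip.sense(): the state, without advancing time (a new reading comes with each control period).
- manip.snapshot(name): name is "side" or "top"; returns a dict with "pixels" (384x512x3 uint8, red, green, blue), "depth" (384x512 float32, m along the optical axis (not along the pixel's ray), 0 where there is no reading), "intrinsics" (3x3 intrinsics, pixels), "R" (3x3) and "t" (3): a world point X has camera coordinates R X + t. Camera axes: x right, y down, z forward; pixel columns grow to the right and rows downward; lengths in m; the calibration is good to about 2 mm. A picture is of the moment at which its call begins.
- manip.sign_off(): hands the job in; it is judged then, once.
The state is a dict: "t": time; "q": joint angles; "qd": joint speeds; "tau": joint torques, N m; "tcp_pos": TCP position; "tool_rot": TCP orientation; "force": force on the tool from outside, world axes, zero at the start; "ft_torque": the same for the moment, N m; "finger_gap": opening from 0.0 (shut) to 1.0 (fully open); "gripper_force": force on a finger pad.
Only numpy, scipy, OpenCV 4.12 (cv2) and the standard library are available. Lean on these libraries where they do the work, as an engineer would, in place of code of your own. Each camera call takes 0.05 s, during which the arm holds its last target. There are 200 camera calls.

## Task

Two alike cam clamps stand on the repair desk, and one has a shutter lying loose between its jaws. On that clamp, first turn the wing nut clockwise, less than a quarter turn, until its wing points straight along the clamp, in line with the black index line on the base, so that the lock force will be right; then swing its cam lever a quarter turn, all the way over against the stop pin, so that the shutter is clamped. Leave the empty clamp's lever as it stands.

Things in the scene. Friction and masses are not known exactly. Their poses are not given: they have to be found in the camera images.
- clamp: The clamp with the shutter: aluminium base 84 (x) x 220 (y) x 12 mm, fixed. Origin on the desk under the middle of the jaws; z up, y from its lever end (-y) to its nut end (+y). Between the jaws (29 mm high) lies a round black shutter on a 50 x 54 mm plate, top 35 mm above the desk. The alike, empty clamp is fixed about 0.38 m to one side.
- clamp_nut (a joint): Its steel wing nut, vertical axis at clamp x 0, y +75 mm. Wing: bar 46 mm long, 11 thick, 36 to 68 mm above the desk, on a 40 mm flange (top 24). Value in rad grows clockwise from above, 0 to 1.9; starts 0 to 0.6. At 1.2 the wing lies along clamp y, over the black index line on the base (y 98 to 124): the right setting. Friction 0.12 N m, stays where left.
- clamp_lever (a joint): Its steel cam lever, vertical pivot at clamp x 0, y -70 mm. Upright blade 10 mm thick, 15 to 75 mm out from the pivot, 26 to 50 mm above the desk. Value in rad grows counter-clockwise from above: 0 open, along clamp -y; 1.57 along clamp +x; 1.6 its end, at the stop pin (46 mm high, x 50, y -61.5). Starts 0 to 0.2. Friction 0.15 N m, stays where left.
- clamp_pad: Rubber-faced sprung pad, 56 x 6 x 15 mm, on the cam's jaw of that clamp; it presses on the shutter's plate (about 17 N) once nut and lever are set. Origin at the middle of the lower edge of its pressing face, axes as the clamp's. Not to be handled.
- spare_lever (a joint): Angle of the empty clamp's cam lever in rad, counted as for the other one. It starts between 0 and 0.2 and is to be left as it is.

How it is judged:
On the way, in this order (a step that is already met when the one before it is completed fails the run):
1. the wing nut is set to the index line while the lever is still open (value of joint clamp_nut between 0.98 and 1.42 rad and value of joint clamp_lever below 0.5 rad), for 0.2 s.
2. the cam lever is swung fully over (value of joint clamp_lever above 1.4 rad), for 0.2 s.
At the end, for the whole second after the job is handed in: The wing nut stands within 0.22 rad of the index line (joint 0.98 to 1.42), the cam lever is over to more than 1.4 rad, and the pad presses on the shutter with more than 5 N (value of joint clamp_nut between 0.98 and 1.42 rad and value of joint clamp_lever above 1.4 rad and contact force between clamp_pad and anything else above 5 N); the robot touches nothing.
It fails at once if the empty clamp's lever is swung (past 0.4 rad) (value of joint spare_lever above 0.4 rad).
It also fails if it takes over 45 s, if anything falls off the work surface, if the arm or the gripper's body presses on something with over 40 N, if the wrist force passes 120 N, or if a joint passes its speed limit or range.

## Working session

There is one attempt and no reset: what is moved stays moved. The work goes in short steps, Python scripts to look and compute and a tool call to move; the robot and the scene stay as the last step left them, time stands still between calls to the robot, and variables do not carry over. Pictures are saved under pics/ and viewed, at most 10 in all, crops included, and the job is handed in when it is done.

Besides the shell and the picture viewer there is one more tool, called after "Emit:" as name(argument=value, ...), one argument or row to a line, values as JSON. apply_moves: Moves the arm, as the interface text tells. Shifts and turns lie within -1 to 1; 1 stands for 800 mm of shift or 180 degrees of turn. Its arguments: {"type":"object","properties":{"claw":{"type":"array","items":{"type":"number"}},"travel":{"type":"array","items":{"type":"array","items":{"type":"number"}}},"turn":{"type":"array","items":{"type":"array","items":{"type":"number"}}},"newtons":{"type":"number"}},"required":["claw","travel","turn"]}

```bash
mkdir -p pics
python3 - <<'E'
from station import manip
import cv2,numpy as np
s=manip.sense();print(s)
for n in("top","side"):
    d=manip.snapshot(n);np.savez(n+"0.npz",**d);cv2.imwrite(f"pics/{n}0.png",d["pixels"][:,:,::-1])
    print(d["intrinsics"],d["R"],d["t"])
E
```

```text
{'t': 0.0, 'q': array([-1.28349576e+00,  5.28469568e-01,  1.43388362e+00,  2.66975010e-05,
        1.18138464e+00, -1.78498843e-01]), 'qd': array([ 0.00021027,  0.00053757,  0.00117085, -0.00042983,  0.00065492,
        0.00012008]), 'tau': array([ 1.44440164e-04, -4.42353845e+01, -1.78022557e+01, -4.30753869e-05,
        8.50632205e-03, -8.02691034e-06]), 'tcp_pos': array([ 0.2805427 , -0.55771482,  0.23033746]), 'tool_rot': array([ 9.73001848e-01,  2.30794831e-01, -4.59952314e-05, -1.07167161e-03]), 'force': array([ 1.15381127, -1.00565733, -0.53191107]), 'ft_torque': array([-0.04568073,  0.00321317, -0.00897192]), 'gripper_force': 0.0, 'finger_gap': 0.9989349862115889}
[[404.65382746   0.         249.4769479 ]
 [  0.         404.65382746 187.13369507]
 [  0.           0.           1.        ]] [[-0.02640144 -0.999359   -0.02417755]
 [-0.99692777  0.02810597 -0.07311   ]
 [ 0.07374267  0.02217307 -0.99703078]] [0.02600592 0.52621435 0.86662893]
[[460.5644388    0.         257.54228078]
 [  0.         460.5644388  200.60761278]
 [  0.           0.           1.        ]] [[-0.9045109  -0.42622067 -0.01399895]
 [-0.25562527  0.56817008 -0.78220105]
 [ 0.34134404 -0.70393089 -0.62286881]] [0.45469864 0.18024342 0.89940013]
```

View pics/top0.png

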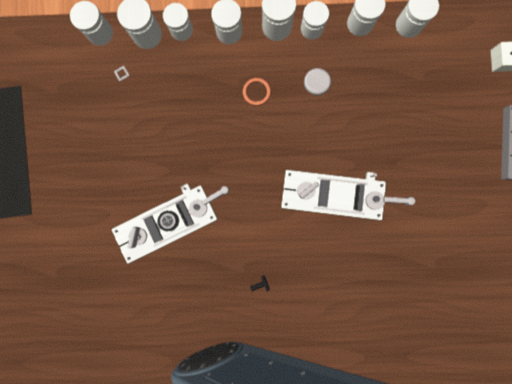

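View pics/side0.png

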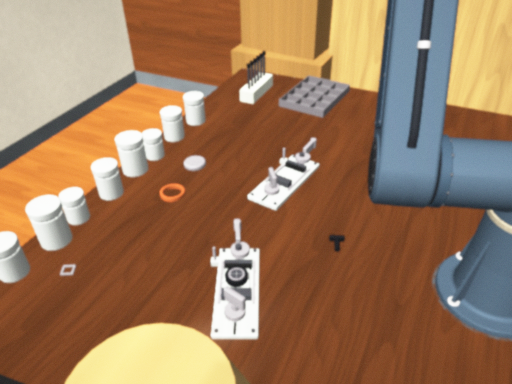

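The clamp with the shutter is the left one in the top view, with its nut near (137,237) and its lever pivot near (197,207). Next I'll enlarge it.

```bash
cat > h.py <<'E'
import numpy as np
def load(n): return dict(np.load(n))
def ray(d,u,v,z):
    K,R,t=d["intrinsics"],d["R"],d["t"]
    r=R.T@np.linalg.solve(K,[u,v,1.]);c=-R.T@t
    return c+r*(z-c[2])/r[2]
def proj(d,X):
    p=d["intrinsics"]@(d["R"]@np.asarray(X,float)+d["t"]);return p[:2]/p[2]
E
python3 - <<'E'
import cv2
a=cv2.imread("pics/top0.png")[170:275,100:240]
cv2.imwrite("pics/topc.png",cv2.resize(a,None,fx=5.5,fy=5.5,interpolation=cv2.INTER_CUBIC))
E
```

```text
(no output)
```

View pics/topc.png

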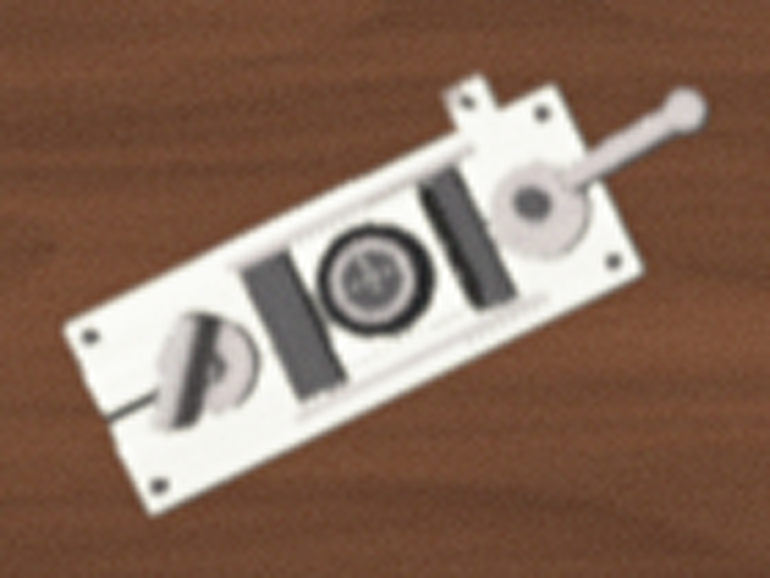

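The enlarged crop shows base corners at (68,327), (152,515), (643,270) and (553,85). The lever knob is at (685,110) and its pivot at (535,203). The wing's light top runs alongside the dark side face, from about (195,315) to (170,428).

Run:
```python
from h import *
import cv2
d=load("top0.npz");f=lambda u,v,z:ray(d,100+(u+.5)/5.5-.5,170+(v+.5)/5.5-.5,z)
A,B,C,D=[f(*p,.012) for p in((68,327),(152,515),(643,270),(553,85))]
# nut end: A,B (+y), lever end C,D ; 
Y=(A+B-C-D)/2;print("len",np.linalg.norm(Y),np.linalg.norm(A-B),np.linalg.norm(C-D))
a=np.arctan2(Y[1],Y[0]);y=np.array([np.cos(a),np.sin(a)]);x=np.array([y[1],-y[0]])
O=((A+B+C+D)/4)[:2]
print("O",O,"yaw_y deg",np.degrees(a))
loc=lambda P:((P[:2]-O)@x*1e3,(P[:2]-O)@y*1e3)
for n,u,v,z in(("knob",685,110,.05),("pivot",533,203,.035),("shutter",375,280,.035),("w1 dark",208,318,.068),("w2dark",180,428,.068),("wl1",190,318,.068),("wl2",160,420,.068),("pin",467,102,.046),("index",108,417,.012)):print(n,loc(f(u,v,z)))
# visualise hypotheses
im=cv2.resize(d["pixels"][170:275,100:240,::-1].copy(),None,fx=5.5,fy=5.5,interpolation=cv2.INTER_CUBIC)
s=load("side0.npz")
def wing(n):
    th=n-1.2 # cw from +y
    u=np.array([np.sin(th),np.cos(th)]);w=np.array([u[1],-u[0]]);c=np.array([0,.075])
    return [c+i*.023*u+j*.0055*w for i,j in((1,1),(1,-1),(-1,-1),(-1,1))]
for n,col in((0.1,(0,0,255)),(.35,(0,255,0)),(.6,(255,0,0))):
    P=[proj(d,[*(O+p[0]*x+p[1]*y),.068]) for p in wing(n)]
    cv2.polylines(im,[np.int32([((p[0]-100+.5)*5.5,(p[1]-170+.5)*5.5) for p in P])],True,col,1)
b=s["pixels"][200:345,190:280,::-1]
b=cv2.resize(b,None,fx=4,fy=4,interpolation=cv2.INTER_CUBIC)
for n,col in((0.1,(0,0,255)),(.35,(0,255,0)),(.6,(255,0,0))):
    P=[proj(s,[*(O+p[0]*x+p[1]*y),.068]) for p in wing(n)]
    cv2.polylines(b,[np.int32([((p[0]-190+.5)*4,(p[1]-200+.5)*4) for p in P])],True,col,1)
im=im[200:500,50:450];o=np.zeros((580,770,3),np.uint8);o[:300,:400]=im;o[:,410:770]=b
cv2.imwrite("pics/wing.png",o)
```

```text
len 0.2181436263436962 0.08271460645416755 0.08292508570887039
O [0.45130664 0.20247347] yaw_y deg 114.98635059306133
knob (np.float64(4.786162383459072), np.float64(-154.19330589062136))
pivot (np.float64(0.23387560703384813), np.float64(-84.1029460872072))
shutter (np.float64(0.8771757357219511), np.float64(-15.513730331129956))
w1 dark (np.float64(13.128968773495592), np.float64(40.343997729549514))
w2dark (np.float64(-19.271219996784243), np.float64(67.3742453450232))
wl1 (np.float64(16.167919895755254), np.float64(46.44889358699092))
wl2 (np.float64(-13.220094771569938), np.float64(72.87171220015053))
pin (np.float64(45.87638209395532), np.float64(-79.65731654963146))
index (np.float64(1.6515200631972184), np.float64(109.12203286781254))
```

View pics/wing.png

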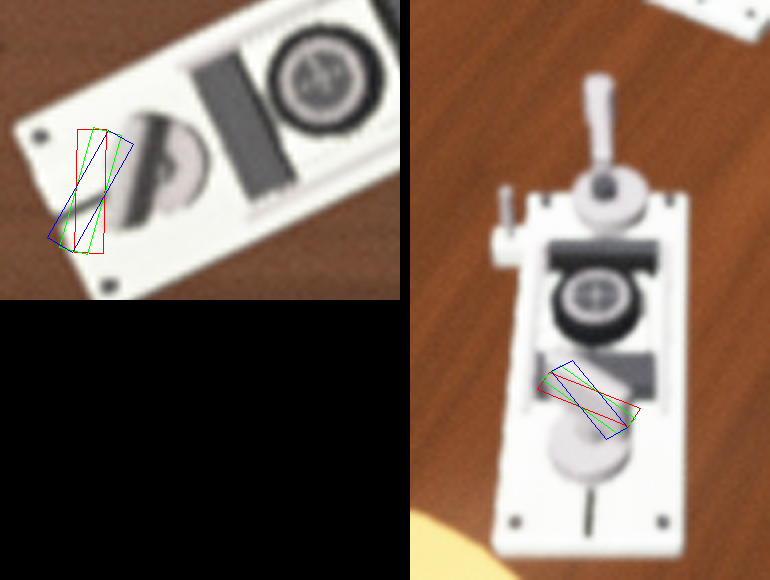

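The base's middle sits at about clamp y +14 mm, because the shutter, pivot and index line all read -14.5 mm off. I'll shift the origin and redraw.

```bash
cat >> h.py <<'E'
a=np.radians(114.99);y=np.array([np.cos(a),np.sin(a)]);x=np.array([y[1],-y[0]])
O=np.array([0.45131,0.20247])-.0145*y
def W(px,py,z=0): return np.array([*(O+px*x+py*y),z])
def wing(n):
    th=n-1.2
    u=np.array([np.sin(th),np.cos(th)]);w=np.array([u[1],-u[0]]);c=np.array([0,.075])
    return [c+i*.023*u+j*.0055*w for i,j in((1,1),(1,-1),(-1,-1),(-1,1))]
E
python3 - <<'E'
from h import *
import cv2
print("O",O,"nut",W(0,.075),"pivot",W(0,-.07))
out=np.zeros((580,790,3),np.uint8)
for n,u0,v0,w,h,k,ox in (("top",115,215,45,40,9,0),("side",212,275,50,60,7.5,410)):
    d=load(n+"0.npz");im=cv2.resize(d["pixels"][v0:v0+h,u0:u0+w,::-1].copy(),None,fx=k,fy=k,interpolation=cv2.INTER_CUBIC)
    for v,col in((0.1,(0,0,255)),(.35,(0,255,0)),(.6,(255,0,0))):
        P=[proj(d,W(*p,.068)) for p in wing(v)]
        cv2.polylines(im,[np.int32([((p[0]-u0+.5)*k,(p[1]-v0+.5)*k) for p in P])],True,col,1)
    out[:im.shape[0],ox:ox+im.shape[1]]=im
cv2.imwrite("pics/wing2.png",out)
E
```

```text
O [0.45743567 0.18932747] nut [0.42575117 0.25730608 0.        ] pivot [0.48700788 0.12588076 0.        ]
```

View pics/wing2.png

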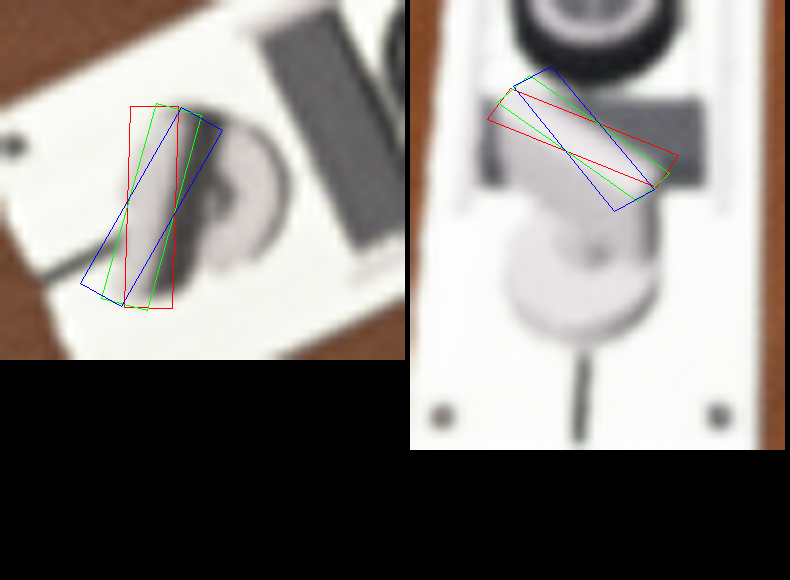

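The green outline (nut = 0.35) fits the wing in both views, so it needs about 0.85 rad clockwise. Next I'll plan the approach to the nut.

```bash
cat >> h.py <<'E'
from scipy.spatial.transform import Rotation as Rot
def pose(p,yaw): # tool down, tool y at world angle yaw(deg)
    c,s=np.cos(np.radians(yaw)),np.sin(np.radians(yaw))
    return np.asarray(p,float),Rot.from_matrix(np.column_stack([[-s,c,0],[c,s,0],[0,0,-1]]))
def plan(wps,start=None):
    if start is None:
        from station import manip
        st=manip.sense();start=(st["tcp_pos"],Rot.from_quat(st["tool_rot"]))
        print("t",round(st["t"],2),"pos",st["tcp_pos"].round(4),"yaw",np.degrees(np.arctan2(*start[1].as_matrix()[:2,1][::-1])).round(2),"q6",st["q"][5].round(2),"F",st["force"].round(1),"gap",st["finger_gap"].round(3))
    for w in wps:
        p,R=pose(*w)
        # yaw change via the given target
        print((start[1].inv().apply(p-start[0])/.8).round(4).tolist(),((start[1].inv()*R).as_rotvec()/np.pi).round(4).tolist())
        start=(p,R)
E
python3 - <<'E'
from h import *
n=W(0,.075)
plan([((.33,-.40,.22),-36),((.43,-.23,.2),-8),((.5,-.04,.18),20),((.48,.12,.17),48),((*n[:2],.13),73.7),((*n[:2],.042),73.7)])
E
```

```text
Traceback (most recent call last):
  File "h.py", line 24, in plan
    print("t",round(st["t"],2),"pos",st["tcp_pos"].round(4),"yaw",np.degrees(np.arctan2(*start[1].as_matrix()[:2,1][::-1])).round(2),"q6",st["q"][5].round(2),"F",st["force"].round(1),"gap",st["finger_gap"].round(3))
                                                                                                                                                                                             ^^^^^^^^^^^^^^^^^^^^^^
AttributeError: 'float' object has no attribute 'round'
```

```bash
sed -i 's/st\["finger_gap"\].round(3)/round(st["finger_gap"],3)/' h.py
python3 - <<'E'
from h import *
n=W(0,.075)
plan([((.33,-.40,.22),-36),((.43,-.23,.2),-8),((.5,-.04,.18),20),((.48,.12,.17),48),((*n[:2],.13),73.7),((*n[:2],.042),73.7)])
E
```

```text
t 0.1 pos [ 0.2805 -0.5578  0.2304] yaw -63.32 q6 -0.18 F [-0.3  0.2 -0.5] gap 1.001
[0.1438, -0.1484, 0.0134] [-0.0006, -0.0003, -0.1518]
[0.2454, -0.0238, 0.025] [0.0, 0.0, -0.1556]
[0.2474, 0.0536, 0.025] [0.0, 0.0, -0.1556]
[0.1965, 0.0449, 0.0125] [0.0, 0.0, -0.1556]
[0.1652, 0.0822, 0.05] [0.0, 0.0, -0.1428]
[0.0, 0.0, 0.11] [0.0, 0.0, 0.0]
```

Emit:
apply_moves(
  claw=[1, 1, 1, 1, 1],
  travel=[
    [0.144, -0.148, 0.013],
    [0.144, -0.148, 0.013],
    [0.144, -0.148, 0.013],
    [0.144, -0.148, 0.013],
    [0.144, -0.148, 0.013],
  ],
  turn=[
    [0, 0, -0.152],
    [0, 0, -0.152],
    [0, 0, -0.152],
    [0, 0, -0.152],
    [0, 0, -0.152],
  ],
)

```text
t: 0.52
tcp_pos: [0.3303, -0.3913, 0.2194]
tool_rot: [0.889, 0.458, 0.001, -0.006]
force: [-0.4, -0.5, -0.7]
finger_gap: 0.995
gripper_force: 0.0
```

Emit:
apply_moves(
  claw=[1, 1, 1, 1, 1],
  travel=[
    [0.245, -0.024, 0.025],
    [0.245, -0.024, 0.025],
    [0.245, -0.024, 0.025],
    [0.245, -0.024, 0.025],
    [0.245, -0.024, 0.025],
  ],
  turn=[
    [0, 0, -0.156],
    [0, 0, -0.156],
    [0, 0, -0.156],
    [0, 0, -0.156],
    [0, 0, -0.156],
  ],
)

```text
t: 0.93
tcp_pos: [0.4305, -0.2281, 0.2004]
tool_rot: [0.753, 0.658, 0.0, -0.001]
force: [0.2, -0.2, -0.7]
finger_gap: 0.999
gripper_force: 0.0
```

Emit:
apply_moves(
  claw=[1, 1, 1, 1, 1],
  travel=[
    [0.247, 0.054, 0.025],
    [0.247, 0.054, 0.025],
    [0.247, 0.054, 0.025],
    [0.247, 0.054, 0.025],
    [0.247, 0.054, 0.025],
  ],
  turn=[
    [0, 0, -0.156],
    [0, 0, -0.156],
    [0, 0, -0.156],
    [0, 0, -0.156],
    [0, 0, -0.156],
  ],
)

```text
t: 1.35
tcp_pos: [0.5001, -0.0387, 0.1805]
tool_rot: [0.57, 0.821, -0.0, -0.0]
force: [0.3, -0.0, 0.0]
finger_gap: 0.995
gripper_force: 0.0
```

Tracking is good, so I'll continue.

Emit:
apply_moves(
  claw=[1, 1, 1, 1, 1],
  travel=[
    [0.1965, 0.045, 0.0125],
    [0.1965, 0.045, 0.0125],
    [0.1965, 0.045, 0.0125],
    [0.1965, 0.045, 0.0125],
    [0.1965, 0.045, 0.0125],
  ],
  turn=[
    [0, 0, -0.156],
    [0, 0, -0.156],
    [0, 0, -0.156],
    [0, 0, -0.156],
    [0, 0, -0.156],
  ],
)

```text
t: 1.77
tcp_pos: [0.4768, 0.1244, 0.1702]
tool_rot: [0.352, 0.936, 0.0, -0.002]
force: [-0.2, -0.9, -0.6]
finger_gap: 1.006
gripper_force: 0.0
```

Emit:
apply_moves(
  claw=[1, 1, 1, 1, 1],
  travel=[
    [0.165, 0.082, 0.05],
    [0.165, 0.082, 0.05],
    [0.165, 0.082, 0.05],
    [0.165, 0.082, 0.05],
    [0.165, 0.082, 0.05],
  ],
  turn=[
    [0, 0, -0.143],
    [0, 0, -0.143],
    [0, 0, -0.143],
    [0, 0, -0.143],
    [0, 0, -0.143],
  ],
)

```text
t: 2.18
tcp_pos: [0.4214, 0.2583, 0.1294]
tool_rot: [0.136, 0.991, -0.0, -0.002]
force: [0.3, -0.2, 0.6]
finger_gap: 0.998
gripper_force: 0.0
```

Run:
```python
from h import *
n=W(0,.075)
plan([((*n[:2],.13),73.7),((*n[:2],.042),73.7)])
```

```text
t 2.18 pos [0.4214 0.2583 0.1294] yaw 74.35 q6 -0.98 F [ 0.3 -0.2  0.6] gap 0.998
[-0.0056, 0.0002, -0.0007] [-0.0005, -0.0013, 0.0036]
[0.0, 0.0, 0.11] [0.0, 0.0, 0.0]
```

Emit:
apply_moves(
  claw=[1, 1, 1],
  travel=[
    [0, 0, 0],
    [0, 0, 0],
    [0, 0, 0],
  ],
  turn=[
    [0, 0, 0],
    [0, 0, 0],
    [0, 0, 0],
  ],
)

```text
t: 2.43
tcp_pos: [0.4256, 0.2546, 0.1312]
tool_rot: [0.14, 0.99, 0.0, 0.001]
force: [-0.1, -0.8, -0.1]
finger_gap: 1.002
gripper_force: 0.0
```

Run:
```python
from h import *
n=W(0,.075)
plan([((*n[:2],.13),73.7),((*n[:2],.042),73.7)])
```

```text
t 2.43 pos [0.4256 0.2546 0.1312] yaw 73.88 q6 -0.98 F [-0.1 -0.8 -0.1] gap 1.002
[0.0008, 0.0033, 0.0015] [0.0001, 0.0003, 0.001]
[0.0, 0.0, 0.11] [0.0, 0.0, 0.0]
```

Emit:
apply_moves(
  claw=[1, 1, 1, 1, 1],
  travel=[
    [0.001, 0.003, 0.03],
    [0.001, 0.003, 0.06],
    [0.001, 0.003, 0.09],
    [0.001, 0.003, 0.11],
    [0.001, 0.003, 0.11],
  ],
  turn=[
    [0, 0, 0.001],
    [0, 0, 0.001],
    [0, 0, 0.001],
    [0, 0, 0.001],
    [0, 0, 0.001],
  ],
)

```text
t: 2.85
tcp_pos: [0.4238, 0.2562, 0.0407]
tool_rot: [0.142, 0.99, -0.001, -0.002]
force: [0.7, -0.0, 0.3]
finger_gap: 1.002
gripper_force: 0.0
```

Emit:
apply_moves(
  claw=[-1, -1, -1, -1, -1],
  travel=[
    [0, 0, 0],
    [0, 0, 0],
    [0, 0, 0],
    [0, 0, 0],
    [0, 0, 0],
  ],
  turn=[
    [0, 0, 0],
    [0, 0, 0],
    [0, 0, 0],
    [0, 0, 0],
    [0, 0, 0],
  ],
  newtons=30,
)

```text
t: 3.27
tcp_pos: [0.425, 0.2584, 0.0439]
tool_rot: [0.141, 0.99, 0.0, 0.001]
force: [1.3, 0.7, -0.6]
finger_gap: 0.301
gripper_force: 0.0
```

Emit:
apply_moves(
  claw=[-1, -1, -1, -1, -1],
  travel=[
    [0, 0, 0],
    [0, 0, 0],
    [0, 0, 0],
    [0, 0, 0],
    [0, 0, 0],
  ],
  turn=[
    [0, 0, 0],
    [0, 0, 0],
    [0, 0, 0],
    [0, 0, 0],
    [0, 0, 0],
  ],
)

```text
t: 3.68
tcp_pos: [0.4249, 0.2586, 0.0437]
tool_rot: [0.14, 0.99, 0.0, 0.001]
force: [0.2, 0.2, 6.1]
finger_gap: 0.122
gripper_force: 33.6
```

Run:
```python
from h import *
n=W(0,.075)
plan([((*n[:2],.042),25)])
from station import manip
import cv2
d=manip.snapshot("side");cv2.imwrite("pics/grip.png",cv2.resize(d["pixels"][150:345,150:330,::-1],None,fx=3,fy=3,interpolation=cv2.INTER_CUBIC))
```

```text
t 3.68 pos [0.4249 0.2586 0.0437] yaw 73.88 q6 -0.97 F [0.2 0.2 6.1] gap 0.122
[-0.0015, -0.0012, 0.0021] [0.0005, 0.0003, 0.2716]
```

View pics/grip.png

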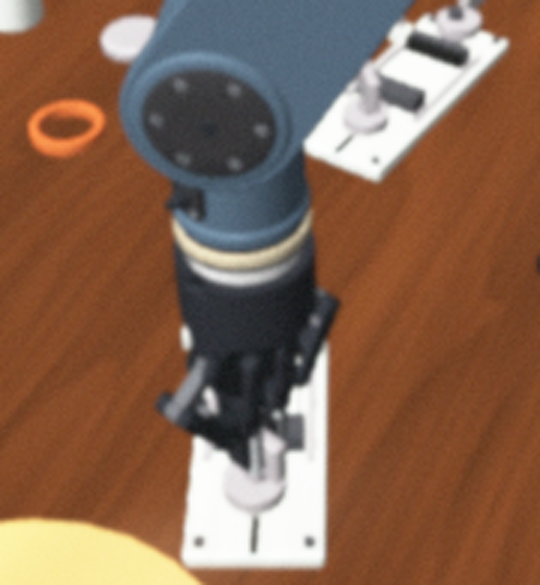

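The fingers grip the wing: the gap reads about 10.4 mm at 33.6 N. Now I'll turn it 48.9° clockwise in two steps.

Emit:
apply_moves(
  claw=[-1, -1, -1, -1, -1],
  travel=[
    [0, 0, 0],
    [0, 0, 0],
    [0, 0, 0],
    [0, 0, 0],
    [0, 0, 0],
  ],
  turn=[
    [0, 0, 0.027],
    [0, 0, 0.054],
    [0, 0, 0.081],
    [0, 0, 0.108],
    [0, 0, 0.136],
  ],
)

```text
t: 4.15
tcp_pos: [0.4254, 0.2593, 0.0437]
tool_rot: [0.349, 0.937, 0.001, 0.001]
force: [-0.5, 4.8, 5.5]
finger_gap: 0.121
gripper_force: 33.8
```

Emit:
apply_moves(
  claw=[-1, -1, -1, -1, -1],
  travel=[
    [0, 0, 0],
    [0, 0, 0],
    [0, 0, 0],
    [0, 0, 0],
    [0, 0, 0],
  ],
  turn=[
    [0, 0, 0.035],
    [0, 0, 0.07],
    [0, 0, 0.105],
    [0, 0, 0.136],
    [0, 0, 0.136],
  ],
)

```text
t: 4.57
tcp_pos: [0.4262, 0.2599, 0.0437]
tool_rot: [0.54, 0.842, 0.002, 0.001]
force: [0.6, 4.7, 3.3]
finger_gap: 0.12
gripper_force: 32.6
```

Emit:
apply_moves(
  claw=[-1, -1, -1, -1],
  travel=[
    [0, 0, 0],
    [0, 0, 0],
    [0, 0, 0],
    [0, 0, 0],
  ],
  turn=[
    [0, 0, 0],
    [0, 0, 0],
    [0, 0, 0],
    [0, 0, 0],
  ],
)

```text
t: 4.9
tcp_pos: [0.4262, 0.2599, 0.0437]
tool_rot: [0.539, 0.842, 0.002, 0.001]
force: [1.1, 4.9, 3.3]
finger_gap: 0.118
gripper_force: 32.6
```

Run:
```python
from h import *
n=W(0,.075)
plan([((*n[:2],.042),25),((*n[:2],.12),25),((*W(-.04,-.128)[:2],.12),25),((*W(-.04,-.128)[:2],.032),25)])
```

```text
t 4.9 pos [0.4262 0.2599 0.0437] yaw 24.8 q6 -0.11 F [1.1 4.9 3.3] gap 0.118
[-0.0027, -0.0018, 0.0021] [0.0017, -0.0003, -0.0011]
[0.0, 0.0, -0.0975] [0.0, 0.0, 0.0]
[-0.2537, -0.05, 0.0] [0.0, 0.0, 0.0]
[0.0, 0.0, 0.11] [0.0, 0.0, 0.0]
```

Emit:
apply_moves(
  claw=[0.2, 0.2, 0.2, 0.2, 0.2],
  travel=[
    [0, 0, 0],
    [0, 0, 0],
    [0, 0, 0],
    [0, 0, 0],
    [0, 0, 0],
  ],
  turn=[
    [0, 0, 0],
    [0, 0, 0],
    [0, 0, 0],
    [0, 0, 0],
    [0, 0, 0],
  ],
)

```text
t: 5.32
tcp_pos: [0.424, 0.2579, 0.0428]
tool_rot: [0.538, 0.843, -0.0, -0.0]
force: [0.5, -0.2, -0.6]
finger_gap: 0.6
gripper_force: 0.0
```

Emit:
apply_moves(
  claw=[0.2, 0.2, 0.2, 0.2, 0.2],
  travel=[
    [0, 0, -0.03],
    [0, 0, -0.06],
    [0, 0, -0.1],
    [0, 0, -0.13],
    [0, 0, -0.13],
  ],
  turn=[
    [0, 0, 0],
    [0, 0, 0],
    [0, 0, 0],
    [0, 0, 0],
    [0, 0, 0],
  ],
)

```text
t: 5.73
tcp_pos: [0.427, 0.2591, 0.151]
tool_rot: [0.538, 0.843, 0.003, 0.003]
force: [0.1, -0.7, 0.2]
finger_gap: 0.601
gripper_force: 0.0
```

Emit:
apply_moves(
  claw=[-1, -1, -1, -1, -1],
  travel=[
    [-0.05, -0.01, 0],
    [-0.1, -0.02, 0],
    [-0.15, -0.03, 0],
    [-0.2, -0.05, 0],
    [-0.25, -0.05, 0],
  ],
  turn=[
    [0, 0, 0],
    [0, 0, 0],
    [0, 0, 0],
    [0, 0, 0],
    [0, 0, 0],
  ],
)

```text
t: 6.15
tcp_pos: [0.4685, 0.0584, 0.1459]
tool_rot: [0.538, 0.843, -0.001, -0.003]
force: [0.3, 0.7, -0.8]
finger_gap: -0.0
gripper_force: 0.0
```

Emit:
apply_moves(
  claw=[-1, -1, -1, -1],
  travel=[
    [0, 0, 0],
    [0, 0, 0],
    [0, 0, 0],
    [0, 0, 0],
  ],
  turn=[
    [0, 0, 0],
    [0, 0, 0],
    [0, 0, 0],
    [0, 0, 0],
  ],
)

```text
t: 6.48
tcp_pos: [0.4711, 0.0609, 0.1464]
tool_rot: [0.538, 0.843, -0.0, -0.001]
force: [-1.0, 1.2, -0.0]
finger_gap: -0.0
gripper_force: 0.0
```

Run:
```python
from h import *
plan([((*W(-.04,-.128)[:2],.12),25),((*W(-.04,-.128)[:2],.032),25)])
from station import manip
import cv2
out=np.zeros((580,790,3),np.uint8)
for n,u0,v0,w,h,k,ox in (("top",105,180,130,90,3,0),("side",190,200,90,145,4,410)):
    d=manip.snapshot(n);im=cv2.resize(d["pixels"][v0:v0+h,u0:u0+w,::-1].copy(),None,fx=k,fy=k,interpolation=cv2.INTER_CUBIC)
    P=[proj(d,W(*p,.068)) for p in wing(1.2)]
    cv2.polylines(im,[np.int32([((p[0]-u0+.5)*k,(p[1]-v0+.5)*k) for p in P])],True,(0,255,0),1)
    out[:im.shape[0],ox:ox+im.shape[1]]=im
cv2.imwrite("pics/nutset.png",out)
```

```text
t 6.48 pos [0.4711 0.0609 0.1464] yaw 24.95 q6 -0.54 F [-1.   1.2 -0. ] gap -0.0
[-0.0073, 0.0024, 0.033] [-0.0005, -0.0004, -0.0003]
[0.0, 0.0, 0.11] [0.0, 0.0, 0.0]
```

View pics/nutset.png

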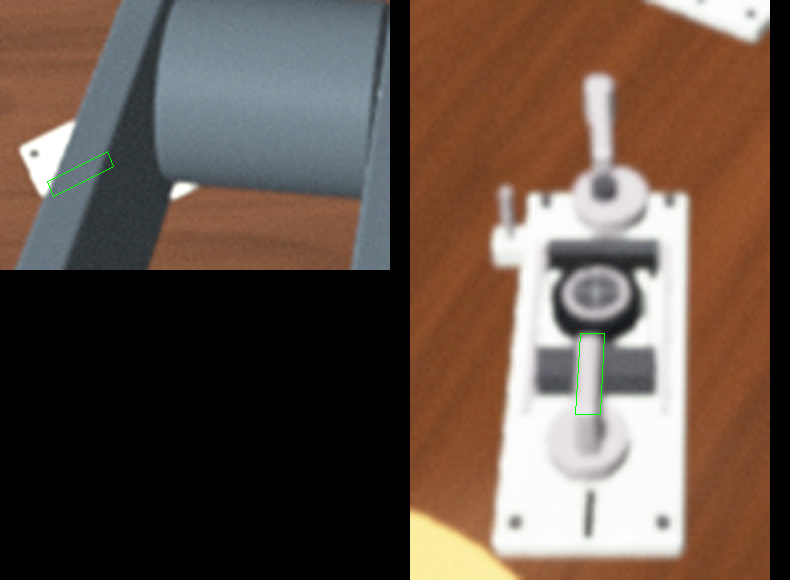

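The wing now lies along the index line: the side view matches the 1.2 outline. The lever, with its knob at crop (600,80), is still open. Next I'll move down beside the lever on its -x side.

Emit:
apply_moves(
  claw=[-1, -1, -1, -1, -1],
  travel=[
    [-0.007, 0.002, 0.035],
    [-0.007, 0.002, 0.07],
    [-0.007, 0.002, 0.11],
    [-0.007, 0.002, 0.143],
    [-0.007, 0.002, 0.143],
  ],
  turn=[
    [0, 0, 0],
    [0, 0, 0],
    [0, 0, 0],
    [0, 0, 0],
    [0, 0, 0],
  ],
)

```text
t: 7.0
tcp_pos: [0.4727, 0.057, 0.0286]
tool_rot: [0.537, 0.843, -0.002, -0.004]
force: [0.3, -0.3, -0.2]
finger_gap: -0.002
gripper_force: 0.0
```

Emit:
apply_moves(
  claw=[-1, -1],
  travel=[
    [0, 0, 0],
    [0, 0, 0],
  ],
  turn=[
    [0, 0, 0],
    [0, 0, 0],
  ],
)

```text
t: 7.17
tcp_pos: [0.4764, 0.0562, 0.0333]
tool_rot: [0.538, 0.843, 0.0, 0.0]
force: [-0.2, -0.3, 0.8]
finger_gap: -0.0
gripper_force: 0.0
```

```bash
cat >> h.py <<'E'
def arc(deg,r=.052,d=.0195,z=.032):
    t=np.radians(deg);e=np.array([np.sin(t),-np.cos(t)]);n=np.array([np.cos(t),np.sin(t)])
    p=np.array([0,-.07])+r*e-d*n
    return ((*W(*p)[:2],z),25+deg)
E
python3 - <<'E'
from h import *
plan([arc(0)])
for k in range(1,6): plan([arc(5*k)],pose(*arc(0)))
E
```

```text
t 7.17 pos [0.4764 0.0562 0.0333] yaw 24.97 q6 -0.55 F [-0.2 -0.3  0.8] gap -0.0
[0.0084, 0.0244, 0.0017] [0.0003, 0.0002, -0.0002]
[-0.0019, 0.0058, 0.0] [0.0, 0.0, -0.0278]
[-0.0032, 0.0117, 0.0] [0.0, 0.0, -0.0556]
[-0.0041, 0.0177, 0.0] [0.0, 0.0, -0.0833]
[-0.0044, 0.0237, 0.0] [0.0, 0.0, -0.1111]
[-0.0042, 0.0298, 0.0] [0.0, 0.0, -0.1389]
```

Emit:
apply_moves(
  claw=[-1, -1, -1, -1],
  travel=[
    [0.004, 0.012, 0.001],
    [0.008, 0.0244, 0.001],
    [0.008, 0.0244, 0.001],
    [0.008, 0.0244, 0.001],
  ],
  turn=[
    [0, 0, 0],
    [0, 0, 0],
    [0, 0, 0],
    [0, 0, 0],
  ],
)

```text
t: 7.5
tcp_pos: [0.4928, 0.0701, 0.0329]
tool_rot: [0.538, 0.843, 0.001, 0.002]
force: [-0.4, -0.1, 0.6]
finger_gap: -0.001
gripper_force: 0.0
```

Emit:
apply_moves(
  claw=[-1, -1, -1, -1, -1],
  travel=[
    [-0.002, 0.006, 0],
    [-0.0032, 0.0117, 0],
    [-0.004, 0.0177, 0],
    [-0.0044, 0.0237, 0],
    [-0.0042, 0.03, 0],
  ],
  turn=[
    [0, 0, -0.028],
    [0, 0, -0.0556],
    [0, 0, -0.083],
    [0, 0, -0.111],
    [0, 0, -0.139],
  ],
)

```text
t: 7.92
tcp_pos: [0.5135, 0.0761, 0.0322]
tool_rot: [0.341, 0.94, -0.001, -0.001]
force: [-1.7, -3.2, 1.2]
finger_gap: -0.003
gripper_force: 1.5
```

Run:
```python
from h import *
plan([arc(25),arc(50)])
```

```text
t 7.92 pos [0.5135 0.0761 0.0322] yaw 50.18 q6 -0.94 F [-1.7 -3.2  1.2] gap -0.003
[0.0004, 0.002, 0.0002] [-0.0005, -0.0002, 0.001]
[-0.0042, 0.0298, 0.0] [0.0, 0.0, -0.1389]
```

The fingers are in contact with the lever at about 3.6 N, so I'll keep sweeping.

Emit:
apply_moves(
  claw=[-1, -1, -1, -1, -1],
  travel=[
    [-0.002, 0.006, 0],
    [-0.0032, 0.0117, 0],
    [-0.004, 0.0177, 0],
    [-0.0044, 0.0237, 0],
    [-0.0042, 0.03, 0],
  ],
  turn=[
    [0, 0, -0.028],
    [0, 0, -0.0556],
    [0, 0, -0.083],
    [0, 0, -0.111],
    [0, 0, -0.139],
  ],
)

```text
t: 8.33
tcp_pos: [0.5324, 0.092, 0.0322]
tool_rot: [0.129, 0.992, -0.001, 0.0]
force: [-1.0, -3.2, 0.4]
finger_gap: 0.006
gripper_force: 1.6
```

Emit:
apply_moves(
  claw=[-1, -1, -1, -1, -1],
  travel=[
    [-0.002, 0.006, 0],
    [-0.0032, 0.0117, 0],
    [-0.004, 0.0177, 0],
    [-0.0044, 0.0237, 0],
    [-0.0042, 0.03, 0],
  ],
  turn=[
    [0, 0, -0.028],
    [0, 0, -0.0556],
    [0, 0, -0.083],
    [0, 0, -0.111],
    [0, 0, -0.139],
  ],
)

```text
t: 8.75
tcp_pos: [0.5427, 0.1143, 0.0323]
tool_rot: [-0.089, 0.996, -0.001, 0.001]
force: [1.1, -3.0, 0.1]
finger_gap: 0.001
gripper_force: 1.7
```

Run:
```python
from h import *
plan([arc(75),arc(88)])
for k in (80,85,88,90): plan([arc(k)],pose(*arc(75)))
```

```text
t 8.75 pos [0.5427 0.1143 0.0323] yaw 100.21 q6 -1.74 F [ 1.1 -3.   0.1] gap 0.001
[0.0011, 0.002, 0.0004] [-0.0005, 0.0006, 0.0012]
[-0.0038, 0.0152, 0.0] [0.0, 0.0, -0.0722]
[-0.0019, 0.0058, 0.0] [0.0, 0.0, -0.0278]
[-0.0032, 0.0117, 0.0] [0.0, 0.0, -0.0556]
[-0.0038, 0.0152, 0.0] [0.0, 0.0, -0.0722]
[-0.0041, 0.0177, 0.0] [0.0, 0.0, -0.0833]
```

Emit:
apply_moves(
  claw=[-1, -1, -1, -1, -1],
  travel=[
    [-0.002, 0.006, 0],
    [-0.0032, 0.0117, 0],
    [-0.004, 0.0177, 0],
    [-0.004, 0.02, 0],
    [-0.004, 0.02, 0],
  ],
  turn=[
    [0, 0, -0.028],
    [0, 0, -0.0556],
    [0, 0, -0.083],
    [0, 0, -0.083],
    [0, 0, -0.083],
  ],
)

```text
t: 9.17
tcp_pos: [0.543, 0.1313, 0.0323]
tool_rot: [-0.215, 0.977, -0.0, 0.001]
force: [2.1, -2.1, 1.0]
finger_gap: -0.002
gripper_force: 1.0
```

Run:
```python
from h import *
plan([arc(91)])
```

```text
t 9.17 pos [0.543  0.1313 0.0323] yaw 114.79 q6 -1.97 F [ 2.1 -2.1  1. ] gap -0.002
[0.001, 0.0002, 0.0003] [-0.0004, 0.0006, -0.0067]
```

It isn't at the stop yet because the force is still low. I'll nudge it in small steps.

Emit:
apply_moves(
  claw=[-1, -1, -1, -1],
  travel=[
    [0, 0.0015, 0],
    [0, 0.003, 0],
    [0, 0.004, 0],
    [0, 0.004, 0],
  ],
  turn=[
    [0, 0, -0.005],
    [0, 0, -0.01],
    [0, 0, -0.01],
    [0, 0, -0.01],
  ],
)

```text
t: 9.5
tcp_pos: [0.5429, 0.133, 0.0323]
tool_rot: [-0.231, 0.973, -0.001, 0.002]
force: [3.5, -7.5, 2.1]
finger_gap: 0.001
gripper_force: 4.0
```

Emit:
apply_moves(
  claw=[-1, -1, -1],
  travel=[
    [0, 0.0015, 0],
    [0, 0.003, 0],
    [0, 0.003, 0],
  ],
  turn=[
    [0, 0, 0],
    [0, 0, 0],
    [0, 0, 0],
  ],
)

```text
t: 9.75
tcp_pos: [0.5429, 0.1333, 0.0324]
tool_rot: [-0.232, 0.973, -0.003, 0.002]
force: [5.3, -14.6, -0.1]
finger_gap: 0.002
gripper_force: 7.5
```

The force has risen to about 15 N with no further movement, so the lever is at the stop. I'll back off, rise and check.

Emit:
apply_moves(
  claw=[-1, -1, -1, -1],
  travel=[
    [0, -0.02, 0],
    [0, -0.04, 0],
    [0, -0.04, -0.04],
    [0, -0.04, -0.08],
  ],
  turn=[
    [0, 0, 0],
    [0, 0, 0],
    [0, 0, 0],
    [0, 0, 0],
  ],
)

```text
t: 10.08
tcp_pos: [0.5511, 0.1073, 0.0938]
tool_rot: [-0.23, 0.973, 0.002, -0.004]
force: [0.6, 0.3, -0.1]
finger_gap: -0.0
gripper_force: 0.0
```

Emit:
apply_moves(
  claw=[-1, -1, -1, -1, -1],
  travel=[
    [0, -0.05, -0.05],
    [0, -0.1, -0.1],
    [0, -0.15, -0.1],
    [0, -0.15, -0.1],
    [0, -0.15, -0.1],
  ],
  turn=[
    [0, 0, 0],
    [0, 0, 0],
    [0, 0, 0],
    [0, 0, 0],
    [0, 0, 0],
  ],
)

```text
t: 10.5
tcp_pos: [0.6111, -0.0034, 0.1782]
tool_rot: [-0.229, 0.974, -0.002, 0.003]
force: [0.8, 0.2, -0.2]
finger_gap: 0.003
gripper_force: 0.0
```

Run:
```python
from station import manip
import cv2,numpy as np
s=manip.sense();print(s["t"],s["tcp_pos"],s["force"])
out=np.zeros((580,790,3),np.uint8)
for n,u0,v0,w,h,k,ox in (("top",105,180,130,90,3,0),("side",190,200,90,145,4,410)):
    d=manip.snapshot(n);im=cv2.resize(d["pixels"][v0:v0+h,u0:u0+w,::-1],None,fx=k,fy=k,interpolation=cv2.INTER_CUBIC)
    out[:im.shape[0],ox:ox+im.shape[1]]=im
cv2.imwrite("pics/end.png",out)
```

```text
10.5 [ 0.61112669 -0.00342826  0.17822781] [ 0.77297735  0.15889517 -0.15461282]
```

View pics/end.png

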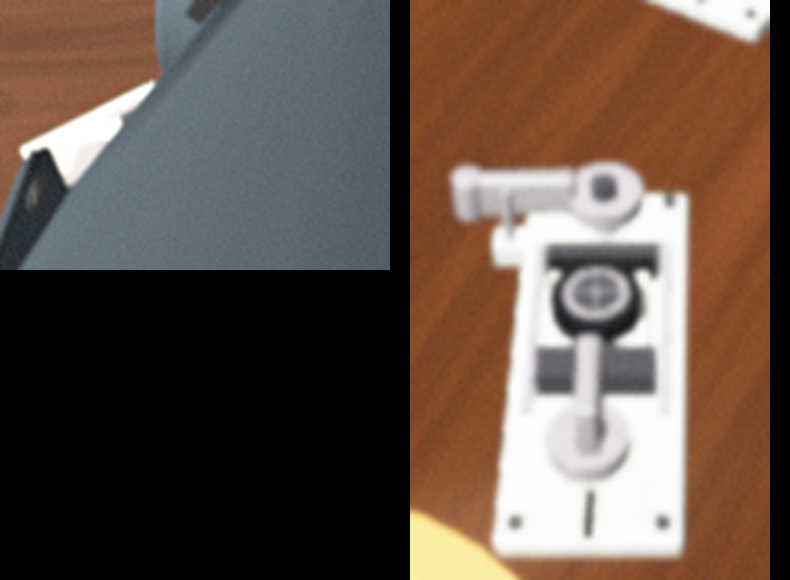

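The lever (knob at crop (468,190)) lies against the stop pin, the wing is still on the index line, and the robot is clear of everything. I'm handing it in.

```bash
python3 -c "
from station import manip
print(manip.sign_off())"
```

```text
the job is handed in; nothing more can be done
None
```

The job is handed in: the wing nut is on the index line, the cam lever is over against its stop pin, and I never touched the empty clamp's lever; I did not measure the pad force on the shutter, and the hand-in returned no verdict.

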